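# Close up the socket row against the rail's red stop

## Task

The six sockets stand in one row part-way along the socket rail. Put a shut fingertip behind the socket furthest from the red end stop and push steadily, so that the whole row slides along the rail together until it is tight up against the red stop and the free room is all at the black end. Push only on that last socket, do not flick, pinch or lift any of them, leave the ratchet, the bearing and the dish where they are, and finish with the hand clear.

Things in the scene. Friction and masses are not known exactly. Their poses are not given: they have to be found in the camera images.
- rail: aluminium socket rail, a C-shaped extrusion 340 long, 24 wide, 12 high, lying fixed on the bench (it does not move). Origin: centre of its underside, on the bench. Its x axis runs along it, z up. The clips run in its middle slot. It carries the red stop on one end and the black cap on the other, and either may be at either end.
- stop: red plastic end stop of the rail, fixed: 14 along the rail x 28 wide x 22 high. Origin: centre of its underside on the bench, on the rail's centre line, 163 from the rail's centre; its inner face is 7 from the origin towards the rail's centre. A row fully home has its sockets' axes 19, 43, 67, 91, 115 and 139 from this origin. May sit at either end.
- cap: black plastic end cap at the other end of the rail, fixed, same size and origin as the stop.
- socket_1: first of six alike sockets, numbered in order along the rail, each one piece with its sliding clip: chrome cylinder 24 across, 38 tall, dark hexagon in its top, on a black clip deck 22 along the rail x 20 wide x 3. Origin: on its axis at the deck's underside, level with the rail's top (12 above the bench). The chrome runs 15 to 53 above the bench. About 85 g; z is up.
- socket_2: second socket on its clip, as socket_1. The clips' feet run under the rail's lips: the sockets slide along the rail, each with under 0.5 N, but can hardly tip, turn or lift.
- socket_3: third socket on its clip, as socket_1. At the start the six stand in one row, touching or under 1 apart (axes 24 to 25 apart), with at least 45 free at each end of the row.
- socket_4: fourth socket on its clip, as socket_1.
- socket_5: fifth socket on its clip, as socket_1.
- socket_6: sixth socket on its clip, as socket_1; the last of the row at the other end from socket_1.
- ratchet: loose ratchet handle lying beside the rail, about 210 long, 36 wide at the head, its top at most 34 above the bench; long axis = its x, head at +x, origin on the bench under its middle. To be left alone.
- bearing: loose ball bearing lying flat on the bench, 35 outside diameter, 11 high, origin at the centre of its underside. To be left alone.
- dish: loose steel dish with a few screws in it, 100 across, 28 high, origin at the centre of its underside. To be left alone.

How it is judged (in metres and radians):
At the end, for the whole second after the job is handed in: All six sockets stand upright on the rail (tilt under 0.12 rad, seated within 4 mm), at rest, and closed up to the red stop: no socket's axis is more than 143 mm from the stop's origin (139 when perfectly tight, so 4 mm of slack in the whole row) (horizontal distance between each of socket_1, socket_2, socket_3, socket_4, socket_5, socket_6 and stop below 0.143 m and angle between each of socket_1, socket_2, socket_3, socket_4, socket_5, socket_6's own z axis and vertical below 0.12 rad and height (world z) of each of socket_1, socket_2, socket_3, socket_4, socket_5, socket_6 below 0.016 m and linear speed of each of socket_1, socket_2, socket_3, socket_4, socket_5, socket_6 below 0.02 m/s); the robot touches nothing.
It fails at once if a socket is lifted off the rail (over 5 mm) or tipped (over 0.3 rad) (height (world z) of any of socket_1, socket_2, socket_3, socket_4, socket_5, socket_6 above 0.017 m or angle between any of socket_1, socket_2, socket_3, socket_4, socket_5, socket_6's own z axis and vertical above 0.3 rad).
It fails at once if a socket is taken between the fingers: the grasp point is on a socket's axis, below its top, with the fingers touching it ((horizontal distance between the grasp point and socket_1 below 0.009 m and height (world z) of the grasp point below 0.07 m and contact force between the fingers and socket_1 above 0.5 N) or (horizontal distance between the grasp point and socket_2 below 0.009 m and height (world z) of the grasp point below 0.07 m and contact force between the fingers and socket_2 above 0.5 N) or (horizontal distance between the grasp point and socket_3 below 0.009 m and height (world z) of the grasp point below 0.07 m and contact force between the fingers and socket_3 above 0.5 N) or (horizontal distance between the grasp point and socket_4 below 0.009 m and height (world z) of the grasp point below 0.07 m and contact force between the fingers and socket_4 above 0.5 N) or (horizontal distance between the grasp point and socket_5 below 0.009 m and height (world z) of the grasp point below 0.07 m and contact force between the fingers and socket_5 above 0.5 N) or (horizontal distance between the grasp point and socket_6 below 0.009 m and height (world z) of the grasp point below 0.07 m and contact force between the fingers and socket_6 above 0.5 N)).
It fails at once if the fingers push (over 3 N) on a socket other than the one furthest from the red stop (contact force between the fingers and socket_2 above 3 N or contact force between the fingers and socket_3 above 3 N or contact force between the fingers and socket_4 above 3 N or contact force between the fingers and socket_5 above 3 N or (x of stop in the frame of rail above 0 m and contact force between the fingers and socket_6 above 3 N) or (x of stop in the frame of rail below 0 m and contact force between the fingers and socket_1 above 3 N)).
It fails at once if a socket is flicked or slammed (faster than 0.5 m/s) (linear speed of any of socket_1, socket_2, socket_3, socket_4, socket_5, socket_6 above 0.5 m/s).
It fails at once if the ratchet, the bearing or the dish is shifted by more than 15 mm (distance of any of ratchet, bearing, dish from where it was at the start of the episode above 0.015 m).
It also fails if it takes over 38 s, if anything falls off the work surface, if the arm or the gripper's body presses on something with over 40 N, if the wrist force passes 120 N, or if a joint passes its speed limit or range.

## Robot

A 6-joint arm with a two-finger parallel gripper is mounted at the origin on the work surface. World frame = base frame: x ahead of the robot, y to its left, z up, the work surface at z = 0. Lengths are in mm, angles in rad, forces in N, time in s.
With the tool pointing down it reaches from about 350 to 975 mm from the base axis. Payload 7.1 kg.
Tool frame: the origin (TCP) lies on the front face of the gripper's body, between the roots of the fingers; the fingertips stand 80 mm ahead of it and the grasp point (between the pads) lies 61 mm ahead of it (env.tips_ahead is the distance from the TCP to the fingertips, in mm); z points along the fingers, y is the direction in which the jaws open and shut (so a half turn about z gives the same grasp; the last joint's range is limited). The gripper opens to 88 mm and grips with 3 to 60 N. Pads are 20 mm wide; open, the fingers measure 115 mm over their backs; the gripper's body (75 mm by 178 mm) begins 61 mm behind the grasp point.
Start: joints at [1.084, 0.423, 1.63, -0, 1.089, -0.019], TCP at [281.795, 557.85, 302.675] pointing down, gripper open.
Joint ranges: [-3, 3], [-0.9, 2.11], [0.09, 2.58], [-1.31, 4.45], [0.11, 2.69], [-2.54, 2.54]. Speed limits (rad/s): [2.39, 2.39, 3.01, 3.14, 3.14, 3.14].

## Interface

Orientations are given as a unit quaternion [x, y, z, w].
In Python, from station import env, set_gripper, viewer, workorder gives the robot as it stands. Calls block until the motion is done:
- env.reach(position, orientation): joint-space move of the TCP to a pose.
- env.move_l(position, rot=None, rate=150, f_stop=None): straight line of the TCP; rot=None keeps the orientation; rate is the mean speed in mm/s. With f_stop (N) it stops when the force on the tool has changed by that much, and returns True; else False.
- env.move_joints(angles): joint-space move.
- set_gripper(opening): finger opening in mm; the grip force is fixed at half the most; returns when the fingers have stopped.
- env.hold(seconds).
- env.ik(position, orientation): joint angles nearest the present ones, or None.
- env.read_state(): the state.
- viewer.camera(name): name is "scene" or "top" or "wrist"; returns the picture (480x640x3 uint8, blue, green, red); there is no depth.
- viewer.camera_params(name): a dict with "fx", "fy", "cx", "cy" (pixels), "pose" (4x4, takes a point from camera to world coordinates); the wrist camera has in their place "tool_from_camera" (4x4, takes a point from camera to tool coordinates, whose origin is the TCP and whose axes are the flange's). Camera axes: x right, y up, looking along -z (the intrinsics and any distortion apply to the point x, -y, -z); pixel columns grow to the right and rows downward; lengths in mm; the calibration is good to about 2 mm. A picture is of the moment at which its call begins: read the wrist's pose just before it. camera_params takes no time and is no camera call.
A pose or a line that the arm cannot do raises env.IKError and nothing moves.
- workorder.sign_off(): hands the job in, once; it reports no verdict.
The state is a dict: "time_s": time; "qpos": joint angles; "dq": joint speeds; "tau": joint torques, N m; "tool_pos": TCP position; "orientation": TCP orientation; "force": force on the tool from outside, world axes, zero at the start; "wrist_torque": the same for the moment, N m; "width": finger opening in mm.
Only numpy, scipy, OpenCV 4.12 (cv2) and the standard library are available. Lean on these libraries where they do the work, as an engineer would, in place of code of your own. Each camera call takes 0.05 s, during which the arm holds its last target.

## Working session

There is one attempt and no reset: what is moved stays moved. The work goes in short steps, each a Python script; the robot and the scene stay as the last script left them, time stands still between calls to the robot, and variables do not carry over. Pictures are saved under pics/ and viewed, and the job is handed in when it is done.

```bash
ls; mkdir -p pics
python3 - <<'E'
from station import env, viewer
import cv2
for n in("scene","top","wrist"):
    cv2.imwrite(f"pics/{n}0.png",viewer.camera(n)); p=viewer.camera_params(n); print(n,p)
s=env.read_state();print(s["time_s"],s["tool_pos"],s["orientation"],s["width"],env.tips_ahead)
E
```

```text
pics
scene {'fx': 451.9703712035163, 'fy': 451.9703712035163, 'cx': 314.7975740058725, 'cy': 241.47628418721, 'pose': array([[-4.51889923e-01, -5.88505595e-01,  6.70415291e-01,
         1.01469499e+03],
       [ 8.91813284e-01, -3.16184972e-01,  3.23567814e-01,
         3.22852733e+02],
       [ 2.15537712e-02,  7.44102296e-01,  6.67717910e-01,
         4.80708117e+02],
       [ 0.00000000e+00,  0.00000000e+00,  0.00000000e+00,
         1.00000000e+00]])}
top {'fx': 507.25462105315944, 'fy': 507.25462105315944, 'cx': 318.412388440084, 'cy': 242.70939962389605, 'pose': array([[-3.51859113e-03,  9.93069342e-01, -1.17477242e-01,
         4.73887191e+02],
       [-9.99532581e-01,  7.50223941e-05,  3.05714439e-02,
         9.82047279e+01],
       [ 3.03683771e-02,  1.17529899e-01,  9.92604898e-01,
         7.56535583e+02],
       [ 0.00000000e+00,  0.00000000e+00,  0.00000000e+00,
         1.00000000e+00]])}
wrist {'fx': 392.43667971769935, 'fy': 392.43667971769935, 'cx': 313.5134341573249, 'cy': 231.64928462406704, 'tool_from_camera': array([[ 4.19316572e-04,  9.60321755e-01,  2.78894159e-01,
         7.64987317e+01],
       [ 9.99999772e-01, -2.54929039e-04, -6.25694617e-04,
         1.26345646e+00],
       [-5.29769933e-04,  2.78894358e-01, -9.60321642e-01,
        -8.26620972e+01],
       [ 0.00000000e+00,  0.00000000e+00,  0.00000000e+00,
         1.00000000e+00]])}
0.15 [281.64467332 557.58429319 302.08475248] [ 2.31770746e-01  9.72770262e-01 -5.60864661e-04 -1.52718659e-04] 88.072226342599 80.0
```

View pics/top0.png

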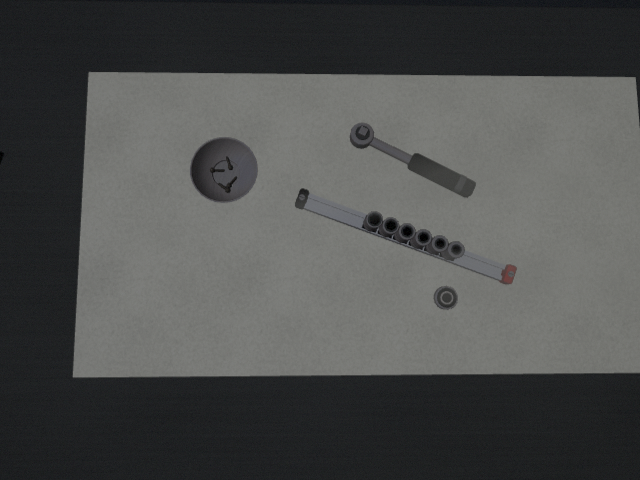

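View pics/scene0.png

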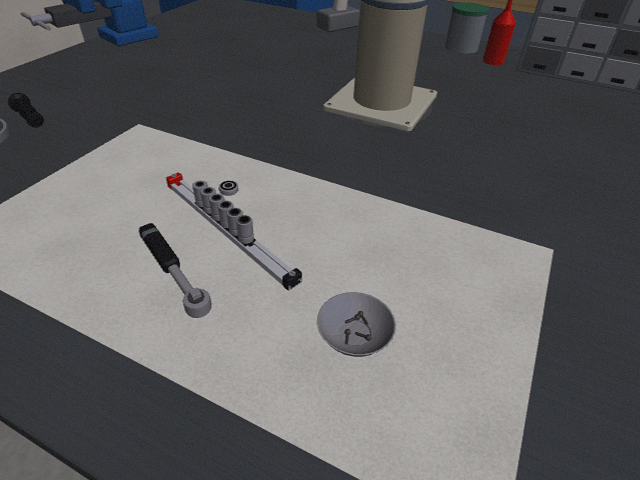

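The top view shows the red stop at about (510,274), the black cap at (302,198) and the sockets from (374,220) to (456,250). The socket to push is the one at (374,220). Next I'll measure these positions.

```bash
cat > h.py <<'E'
import numpy as np, cv2
from station import env, set_gripper, viewer, workorder
P={n:viewer.camera_params(n) for n in("scene","top")}
def ray(n,uv):
    p=P[n]; d=np.array([(uv[0]-p["cx"])/p["fx"],-(uv[1]-p["cy"])/p["fy"],-1.])
    return p["pose"][:3,3], p["pose"][:3,:3]@d
def onz(n,uv,z):
    o,d=ray(n,uv); return (o+d*(z-o[2])/d[2])[:2]
def proj(n,X):
    p=P[n]; c=p["pose"][:3,:3].T@(np.asarray(X,float)-p["pose"][:3,3])
    return np.array([p["cx"]+p["fx"]*c[0]/-c[2],p["cy"]-p["fy"]*c[1]/-c[2]])
E
python3 - <<'E'
from h import *
for n in("top","scene"):
    im=cv2.imread(f"pics/{n}0.png"); b,g,r=[im[...,i].astype(int) for i in range(3)]
    m=((r-np.maximum(g,b))>40).astype(np.uint8)
    if n=="scene": m[:,300:]=0
    k,l,st,c=cv2.connectedComponentsWithStats(m)
    for i in range(1,k):
        if st[i,4]>20: print(n,"red",st[i],c[i],onz(n,c[i],15))
im=cv2.imread("pics/top0.png")[180:300,285:525]
im=cv2.convertScaleAbs(cv2.resize(im,None,fx=3.3,fy=3.3,interpolation=cv2.INTER_CUBIC),alpha=1.7); cv2.imwrite("pics/c_top.png",im)
im=cv2.imread("pics/scene0.png")[165:295,155:315]
cv2.imwrite("pics/c_sc.png",cv2.resize(im,None,fx=4.5,fy=4.5,interpolation=cv2.INTER_CUBIC))
E
```

```text
top red [504 271   6  10  27] [506.2962963  277.07407407] [ 510.53760163 -202.20933093]
scene red [166 173  17  16 146] [174.2739726 179.5890411] [ 518.10269238 -201.10259766]
```

View pics/c_top.png

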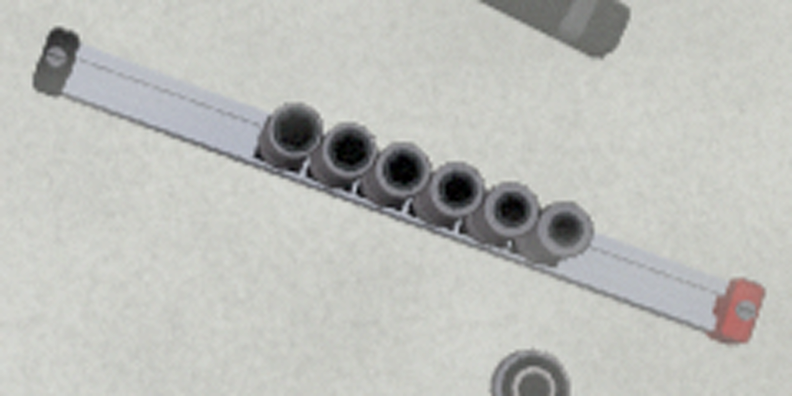

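View pics/c_sc.png

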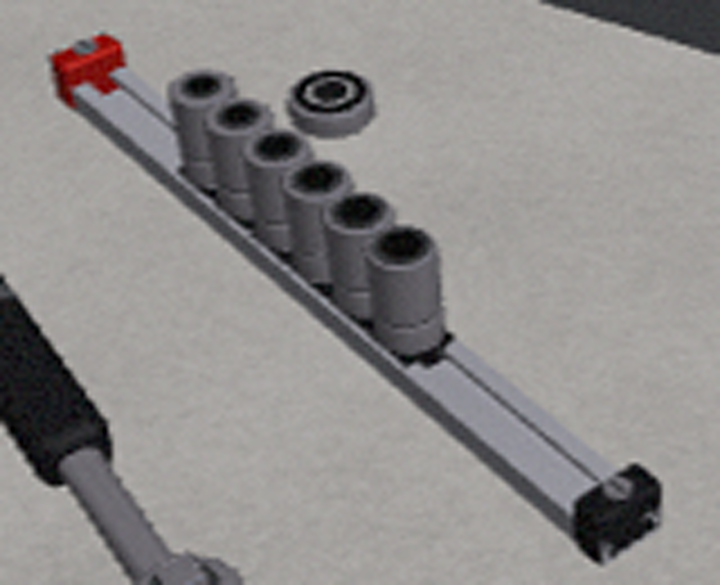

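The crops show the stop and cap screws and the six socket rims clearly. I'll turn them into positions from both views.

Run:
```python
from h import *
T=lambda p:((p[0]+.5)/3.3-.5+285,(p[1]+.5)/3.3-.5+180)
S=lambda p:((p[0]+.5)/4.5-.5+155,(p[1]+.5)/4.5-.5+165)
top=[((745,311),22),((56,56),22)]+[(p,53) for p in[(296,130),(350,149),(403,168),(457,189),(511,209),(565,229)]]
sc=[((85,46),22),((619,488),22)]+[(p,53) for p in[(403,245),(360,211),(319,180),(278,147),(240,115),(202,86)]]
A=np.array([onz("top",T(p),z) for p,z in top]);B=np.array([onz("scene",S(p),z) for p,z in sc])
print(np.c_[A,B,A-B].round(1))
for X in(A,B):
    d=X[0]-X[1];L=np.hypot(*d);d/=L;n=np.array([-d[1],d[0]])
    print(L,d,[(round((x-X[0])@-d,1),round((x-X[0])@n,1)) for x in X])
```

```text
[[ 5.148e+02 -2.057e+02  5.144e+02 -2.043e+02  4.000e-01 -1.400e+00]
 [ 6.292e+02  1.001e+02  6.286e+02  1.026e+02  6.000e-01 -2.500e+00]
 [ 5.908e+02 -2.500e+00  5.905e+02  1.000e-01  3.000e-01 -2.500e+00]
 [ 5.826e+02 -2.550e+01  5.821e+02 -2.280e+01  5.000e-01 -2.700e+00]
 [ 5.744e+02 -4.810e+01  5.745e+02 -4.490e+01 -1.000e-01 -3.200e+00]
 [ 5.654e+02 -7.100e+01  5.656e+02 -6.850e+01 -3.000e-01 -2.500e+00]
 [ 5.568e+02 -9.400e+01  5.564e+02 -9.170e+01  4.000e-01 -2.200e+00]
 [ 5.482e+02 -1.169e+02  5.484e+02 -1.147e+02 -2.000e-01 -2.200e+00]]
326.465738205278 [-0.35028815 -0.93664199] [(np.float64(0.0), np.float64(0.0)), (np.float64(326.5), np.float64(0.0)), (np.float64(216.9), np.float64(-0.1)), (np.float64(192.5), np.float64(0.3)), (np.float64(168.5), np.float64(0.6)), (np.float64(143.8), np.float64(0.2)), (np.float64(119.3), np.float64(0.1)), (np.float64(94.9), np.float64(0.1))]
327.42613946626 [-0.3487663  -0.93720972] [(np.float64(0.0), np.float64(0.0)), (np.float64(327.4), np.float64(0.0)), (np.float64(218.0), np.float64(0.0)), (np.float64(193.7), np.float64(0.1)), (np.float64(170.4), np.float64(0.7)), (np.float64(145.1), np.float64(0.6)), (np.float64(120.1), np.float64(0.1)), (np.float64(95.8), np.float64(0.6))]
```

```bash
cat >> h.py <<'E'
from scipy.spatial.transform import Rotation as R
stop=np.array([514.6,-205.0]); cap=np.array([628.9,101.3])
d=(stop-cap)/np.linalg.norm(stop-cap)
at=lambda s,z:np.array([*(stop-d*s),z])   # s = distance from stop origin
x=np.array([*d,0]); z_=np.array([0,0,-1.]); Q=R.from_matrix(np.c_[x,np.cross(z_,x),z_]).as_quat()
E
python3 - <<'E'
from h import *
for s in(265,161): print(env.ik(at(s,104),Q), env.ik(at(s,200),Q))
set_gripper(0)
env.reach(at(265,190),Q)
env.move_l(at(265,104),rate=120)
s=env.read_state();print(s["time_s"],s["tool_pos"],at(265,104),s["force"],s["width"])
cv2.imwrite("pics/w1.png",viewer.camera("wrist"));cv2.imwrite("pics/s1.png",viewer.camera("scene"))
E
```

```text
None None
None NoneTraceback (most recent call last):
  File "<stdin>", line 4, in <module>
station.IKError: the arm cannot take that pose within its joint ranges
```

Run:
```python
from h import *
print(env.read_state()["time_s"])
for a in(180,90,-90):
    q=(R.from_rotvec([0,0,np.radians(a)])*R.from_quat(Q)).as_quat()
    for s in(265,161):
        for z in(104,190):print(a,s,z,env.ik(at(s,z),q))
```

```text
1.4917
180 265 104 [ 5.15985577e-02  6.74698396e-01  1.75779426e+00 -4.44089210e-16
  7.09100000e-01  4.08758232e-01]
180 265 190 [ 5.15985577e-02  5.43627077e-01  1.73663750e+00 -4.44089210e-16
  8.61328081e-01  4.08758232e-01]
180 161 104 [-1.15339921e-01  6.40625790e-01  1.83936718e+00 -4.44089210e-16
  6.61599682e-01  2.41819753e-01]
180 161 190 [-1.15339921e-01  5.01188269e-01  1.81752149e+00 -4.44089210e-16
  8.22882893e-01  2.41819753e-01]
90 265 104 [ 5.15985577e-02  6.74698396e-01  1.75779426e+00 -4.44089210e-16
  7.09100000e-01  1.97955456e+00]
90 265 190 [ 5.15985577e-02  5.43627077e-01  1.73663750e+00 -4.44089210e-16
  8.61328081e-01  1.97955456e+00]
90 161 104 [-1.15339921e-01  6.40625790e-01  1.83936718e+00 -4.44089210e-16
  6.61599682e-01  1.81261608e+00]
90 161 190 [-1.15339921e-01  5.01188269e-01  1.81752149e+00 -4.44089210e-16
  8.22882893e-01  1.81261608e+00]
-90 265 104 [ 5.15985577e-02  6.74698396e-01  1.75779426e+00 -4.44089210e-16
  7.09100000e-01 -1.16203810e+00]
-90 265 190 [ 5.15985577e-02  5.43627077e-01  1.73663750e+00 -4.44089210e-16
  8.61328081e-01 -1.16203810e+00]
-90 161 104 [-1.15339921e-01  6.40625790e-01  1.83936718e+00 -4.44089210e-16
  6.61599682e-01 -1.32897657e+00]
-90 161 190 [-1.15339921e-01  5.01188269e-01  1.81752149e+00 -4.44089210e-16
  8.22882893e-01 -1.32897657e+00]
```

The half-turned orientation (tool x along −d) is reachable, so I'll use it.

```bash
echo 'Q=(R.from_rotvec([0,0,np.pi])*R.from_quat(Q)).as_quat()' >> h.py
python3 - <<'E'
from h import *
env.reach(at(265,190),Q)
env.move_l(at(265,104),rate=120)
s=env.read_state();print(s["time_s"],s["tool_pos"],at(265,104),s["force"],s["width"])
cv2.imwrite("pics/w1.png",viewer.camera("wrist"));cv2.imwrite("pics/s1.png",viewer.camera("scene"))
E
```

```text
4.575 [607.68092562  43.36214737 104.47524221] [607.24785938  43.27680953 104.        ] [-0.77341897  0.0351656   0.12751208] 0.5264865895438451
```

View pics/w1.png

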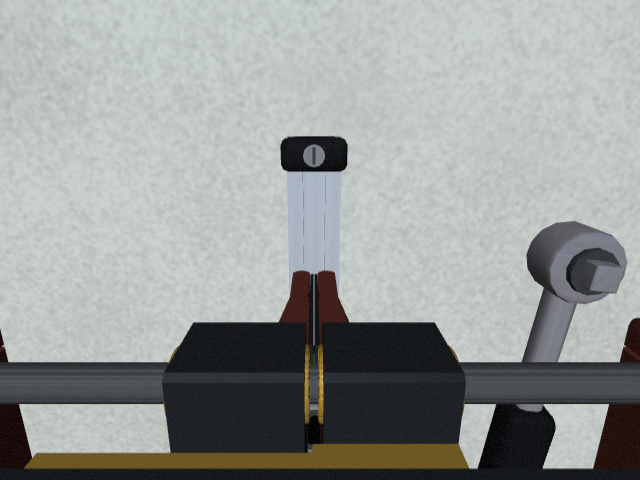

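View pics/s1.png

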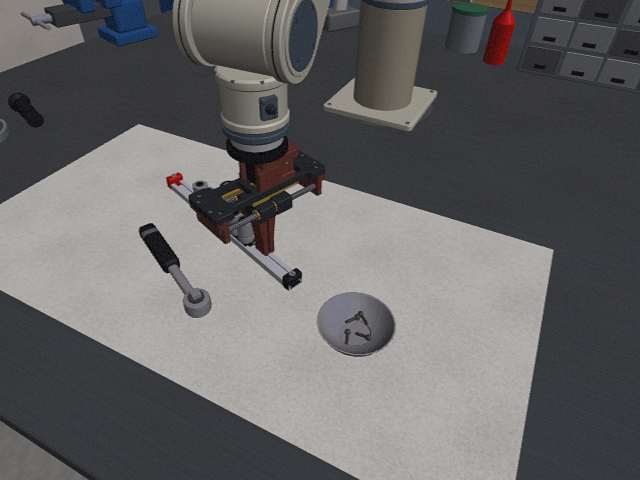

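The wrist view shows the shut fingers centred on the rail (seam at column 315, cap screw at 314). They sit behind the last socket with nothing in the way, so I'll push.

Run:
```python
from h import *
def rep(t):
    s=env.read_state();p=s["tool_pos"][:2]-stop
    print(t,round(s["time_s"],2),"s=%.1f"%(-p@d),"lat=%.1f"%(p@[-d[1],d[0]]),"z=%.1f"%s["tool_pos"][2],"F along %.1f"%(s["force"][:2]@d),s["force"].round(1))
rep("start")
print(env.move_l(at(242,104),rate=40,f_stop=8)); rep("near")
print(env.move_l(at(172,104),rate=25,f_stop=12)); rep("mid")
cv2.imwrite("pics/s2.png",viewer.camera("scene"))
```

```text
start 4.67 s=265.3 lat=0.5 z=104.9 F along -0.2 [ 0.2  0.1 -0. ]
False
near 5.4 s=241.9 lat=0.1 z=104.0 F along -0.7 [-0.3  0.9 -1.2]
False
mid 8.35 s=172.0 lat=0.0 z=104.0 F along -1.7 [ 1.1  1.4 -0.2]
```

View pics/s2.png

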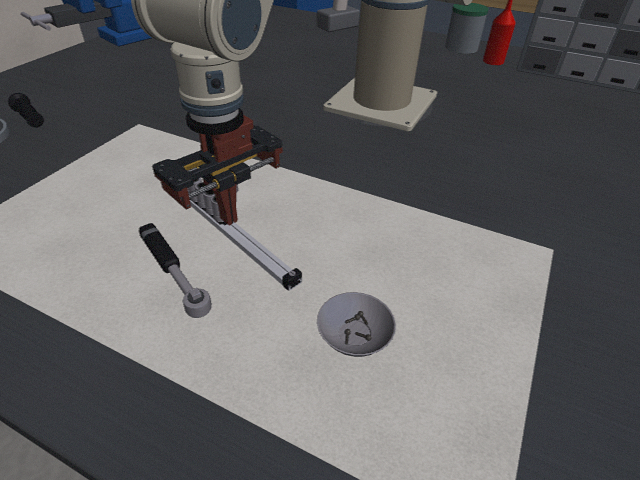

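The row is moving with the finger and the push force is about 2 N. I'll finish slowly, stopping on force when it reaches the stop.

Run:
```python
from h import *
def rep(t):
    s=env.read_state();p=s["tool_pos"][:2]-stop
    print(t,round(s["time_s"],2),"s=%.1f"%(-p@d),"lat=%.1f"%(p@[-d[1],d[0]]),"z=%.1f"%s["tool_pos"][2],"F along %.1f"%(s["force"][:2]@d),s["force"].round(1))
    return -p@d
print(env.move_l(at(150,104),rate=10,f_stop=9)); s=rep("end")
env.hold(0.3); s=rep("held")
env.move_l(at(s+25,104),rate=40); env.move_l(at(s+25,200),rate=120); rep("up")
j=list(env.read_state()["qpos"]); j[0]+=1.0; env.move_joints(j); rep("away")
cv2.imwrite("pics/s3.png",viewer.camera("scene"));t=viewer.camera("top");cv2.imwrite("pics/t3.png",t)
im=t[180:300,285:525]
cv2.imwrite("pics/c_t3.png",cv2.convertScaleAbs(cv2.resize(im,None,fx=3.3,fy=3.3,interpolation=cv2.INTER_CUBIC),alpha=1.7))
im=cv2.imread("pics/s3.png")[165:295,155:315]
cv2.imwrite("pics/c_s3.png",cv2.resize(im,None,fx=4.5,fy=4.5,interpolation=cv2.INTER_CUBIC))
```

```text
True
end 9.62 s=161.8 lat=0.4 z=104.0 F along -5.1 [2.4 4.5 0.4]
held 9.92 s=161.9 lat=0.4 z=103.9 F along -4.5 [1.6 4.2 2.3]
up 11.65 s=186.7 lat=-0.4 z=199.4 F along -0.2 [0.3 0.1 0.5]
away 13.66 s=571.9 lat=-400.9 z=199.4 F along 0.5 [-0.2 -0.5  0.4]
```

View pics/c_t3.png

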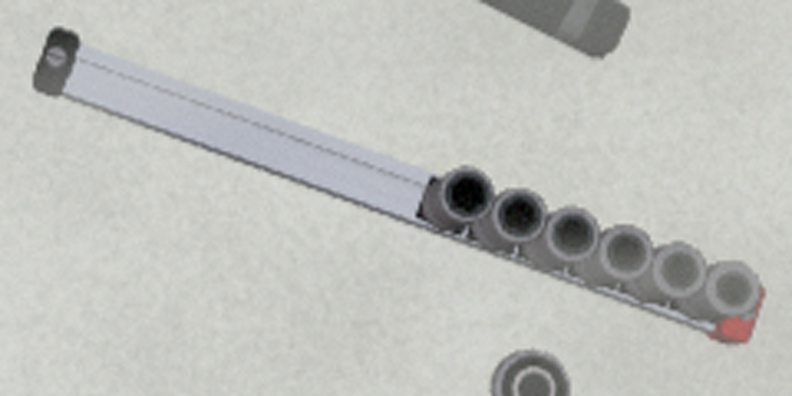

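View pics/c_s3.png

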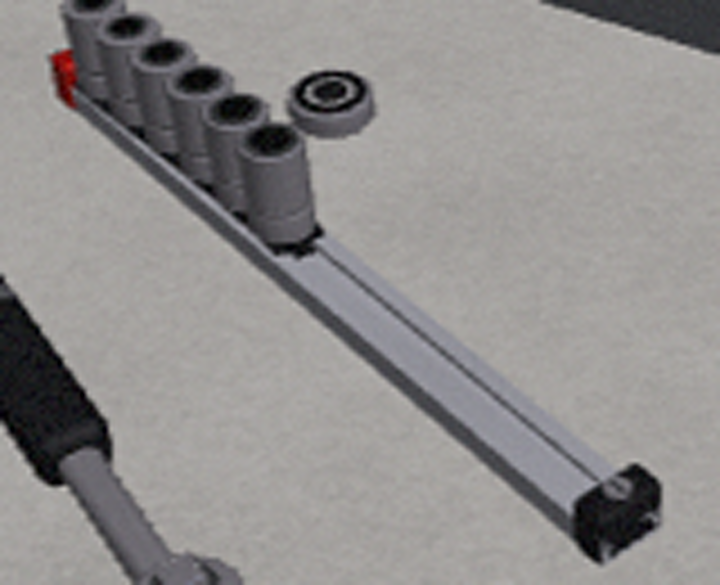

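View pics/s3.png

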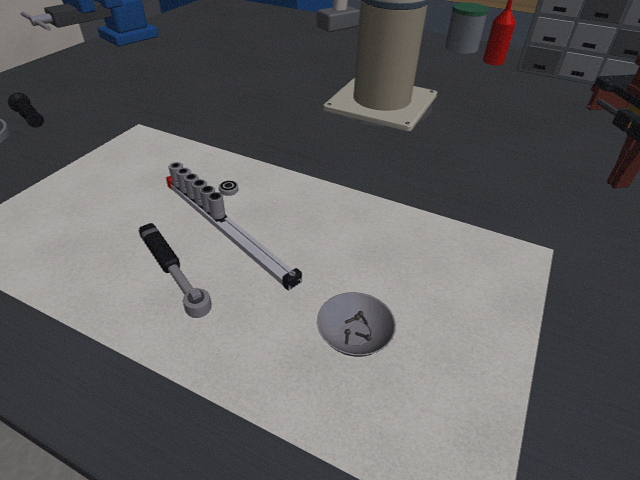

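The row is against the red stop, and the ratchet, bearing and dish look unmoved. I'll check the distances before handing in.

Run:
```python
from h import *
T=lambda p:((p[0]+.5)/3.3-.5+285,(p[1]+.5)/3.3-.5+180)
S=lambda p:((p[0]+.5)/4.5-.5+155,(p[1]+.5)/4.5-.5+165)
A0=onz("top",T((745,311)),22);B0=onz("scene",S((85,46)),22)
for p in[(467,193),(519,214),(573,234),(627,251),(679,269),(732,288)]: print("top %.1f"%((onz("top",T(p),53)-A0)@-d))
for p in[(272,139),(236,109),(201,79),(162,52),(127,27)]: print("scene %.1f"%((onz("scene",S(p),53)-B0)@-d))
a=cv2.imread("pics/scene0.png").astype(int);b=cv2.imread("pics/s3.png").astype(int)
df=(abs(a-b).max(2)>40)
for n,(x0,x1,y0,y1) in dict(ratchet=(135,215,222,320),bearing=(219,240,179,196),dish=(315,398,290,356)).items(): print(n,df[y0:y1,x0:x1].sum())
```

```text
top 139.3
top 115.4
top 91.0
top 66.9
top 43.5
top 19.6
scene 139.8
scene 116.1
scene 91.7
scene 67.2
scene 44.1
ratchet 0
bearing 3
dish 0
```

```bash
python3 -c "
from h import *
workorder.sign_off(); print(env.read_state()['time_s'])"
```

```text
the job is handed in; nothing more can be done
the job is handed in; nothing more can be done
```

The row of six sockets is now tight against the red stop, with all the free room at the black end, and the job is handed in. I set the shut fingertips behind the socket furthest from the stop and pushed it slowly, at 10–25 mm/s. The push stopped on force when the row came up against the stop. I then backed off, lifted and swung the arm away by 13.7 s.

**Final checks:**
- **Socket positions:** in the top view the axes are 19.6, 43.5, 66.9, 91.0, 115.4 and 139.3 mm from the stop. The scene view agrees within 1 mm and puts the furthest at 139.8 mm, against the limit of 143 mm. I did not measure the socket nearest the stop in the scene view because it was cut off in the crop.
- **Push force:** it was about 2 N along the rail while sliding and about 5 N just after contact with the stop.
- **Loose parts:** before-and-after scene pictures show no change at the ratchet or dish. Only 3 pixels differ at the bearing, next to the sockets that moved.

**What went wrong:** the first hand orientation I tried was out of the arm's reach. The arm did not move, and I used the half-turned one instead. No other check failed or disagreed.

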